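Lock the lens drawer and put the key away

ROBOT

A 6-joint arm with a two-finger parallel gripper is mounted at the origin on a cart in front of the work surface, level with it; the furniture and walls round the work are solid. World frame = base frame: x ahead of the robot, y to its left, z up, the work surface at z = 0. Lengths are in mm, angles in rad, forces in N, time in s.
With the tool pointing down it reaches from about 300 to 775 mm from the base axis. Payload 14.6 kg.
Tool frame: the origin (TCP) lies between the finger pads; the fingertips stand 8 mm ahead of it and the grasp point (between the pads) lies 11 mm behind it; z points along the fingers, y is the direction in which the jaws open and shut (so a half turn about z gives the same grasp; the last joint's range is limited). The gripper opens to 94 mm and grips with 3 to 60 N. Pads are 16 mm wide; open, the fingers measure 119 mm over their backs; the gripper's body (75 mm by 177 mm) begins 78 mm behind the grasp point.
Start: joints at [1.277, 0.3, 1.521, -0, 1.321, -0.067], TCP at [123.671, 535.905, 213.446] pointing down, gripper open.
Joint ranges: [-3.03, 3.03], [-0.79, 2.21], [0.23, 2.52], [-1.04, 4.18], [0, 3.07], [-2.55, 2.55]. Speed limits (rad/s): [2.22, 2.22, 2.57, 3.14, 3.14, 3.14].

INTERFACE

Orientations are given as [roll, pitch, yaw] about the fixed x, y, z axes, in that order (R = Rz(yaw) Ry(pitch) Rx(roll)).
In Python, from cell import manip gives the robot as it stands. The module is installed in compiled form; this text tells all that it offers.
- The arm moves only by the tool send_rows, never from a script. Its argument "series" is a list that holds one entry, the list of rows, each a list of 5 numbers: the opening, from 0 (shut) to 1 (fully open), then the shift along the tool's x, y, z in mm, then the turn about the tool's z in degrees. In form: [[[gripper, dx, dy, dz, roll], ...]]. A call has 1 to 10 rows; each row is the pose to reach, as a shift and turn from the pose commanded when the call began, along the tool's axes at that moment; what a row does not reach only later rows make up. A row lasts 1/10 s, in which the tool goes at most 50 mm and 8.59 degrees, less where a joint would pass 70% of its speed; a pose out of reach is approached as far as the arm can. A call with a gripper value outside its range is refused whole. The fingers move at their own pace and stop on an object; "newtons" is the grip in N (left out, the last holds). Time passes only in rows, so rows that repeat a pose let the fingers close. It gives the time, the measured TCP pose, the force and the opening at its end, in the units of the state.
- manip.read_state(): the state, without advancing time (a new reading comes with each control period).
- manip.camera(name): name is "scene" or "side" or "wrist"; returns a dict with "img" (384x512x3 uint8, red, green, blue), "vfov" (degrees; the focal length in pixels is half the picture's height over the tangent of half this angle, whatever the lens; pixels are square), "cx", "cy" (the principal point, pixels), "pose" (4x4, takes a point from camera to world coordinates); the wrist camera has in their place "T_tool_cam" (4x4, takes a point from camera to tool coordinates, whose origin is the TCP and whose axes are the flange's). Camera axes: x right, y down, z forward; pixel columns grow to the right and rows downward; lengths in mm; the calibration is good to about 2 mm. A picture is of the moment at which its call begins: read the wrist's pose just before it. There is no depth.
- manip.sign_off(): hands the job in, once; it reports no verdict.
Trained networks look in a picture, given as the dict that the camera call returned (one of the last four; its "shot" number tells which), for a name from the list of things; names that differ only in an ending like _2 or _b are one class to them, and where a whole thing is asked for, a point or a joint stands for the part that bears it (a point fixed in the world has none). Each returns a list of dicts, best first, with "conf" (0 to 1); they miss things now and then, are a little off and sometimes report something else, mostly with a low value. They report only what shows in the picture. A call takes as long as a camera call. They do not tell look-alikes from the thing itself.
- manip.find_in(target, picture): "rect" ([left, top, width, height] in pixels, round what is visible of it).
- manip.silhouettes(target, picture): "pixels" (384x512 bool, what is visible of it) and "rect" ([left, top, width, height] in pixels, round what is visible of it).
The state is a dict: "clock": time; "joints": joint angles; "qd": joint speeds; "effort": joint torques, N m; "eef_pos": TCP position; "eef_rot": TCP orientation; "wrist_force": force on the tool from outside, world axes, zero at the start; "moment": the same for the moment, N m; "finger_gap": finger opening in mm.
Only numpy, scipy, OpenCV 4.12 (cv2) and the standard library are available. Lean on these libraries where they do the work, as an engineer would, in place of code of your own. Each camera call takes 0.05 s, during which the arm holds its last target. There are 200 camera calls.

TASK

Shut and lock the lens drawer: turn the red key clockwise to its stop to draw the bolt back, push the drawer fully home, then turn the key all the way back so that the drawer is locked and the key comes free. Pull the key out and lay it down in the wooden key tray, leaving the green pliers, the little bottle and the tin where they are.

Things in the scene. Friction and masses are not known exactly. Their poses are not given: they have to be found in the camera images.
- cabinet: low grey steel cabinet, 140 mm deep (x), 200 mm wide (y), 85 mm high, fixed to the desk, with one drawer in its front. Origin: centre of its underside on the desk; its front faces its own -x, its z is up. Its top is flat but for the lock.
- keyhole (a point): centre of the upper face of the square alloy lock plate (44 x 44 x 4 mm) on the cabinet's top, 89 mm above the desk, at x = -26, y = +40 mm in the cabinet frame; the upright lock axis passes through it. The plate's slot (16 x 7 mm, long side along the cabinet's x) holds the blade down once the key is turned by more than about 0.25 rad.
- lock (a joint): turn of the lock, rad: 0 = locked, bolt out, the only position where the key goes in or out; clockwise from above it grows to a stop at 1.3 (drawer free above 1.1). Stays where left; friction 0.05 N m. The key has 0.1 rad of play each way: turn the hand a little past both ends. With the bolt out the drawer stops 16 mm short of home; the key turns back only with the drawer home.
- key_bow (a point): centre of the key's red plastic bow: 30 mm wide (key's x), 10 thick (y), 30 high. The key (30 g, loose, 0.6 mm play) starts upright in the lock, collar on the plate, this point 19 mm above the plate, frame parallel to the cabinet's. Collar 4 mm high under the bow; blade ends 44 mm below this point in a narrow tip, so it tips over if let go on a floor. With the lock at 0 it lifts straight out, clear after 30 mm.
- drawer (a joint): how far the drawer stands out of the cabinet, m: 0 = fully home, more = open (starts 0.04 to 0.055). It slides along the cabinet's x, to -x as it opens, with about 1 N of friction, and stays where it is left.
- handle (a point): middle of the drawer's steel bar handle: a bar of 9 mm diameter and 80 mm length along the cabinet's y, 50 mm above the desk, 28 mm in front of the drawer's front; moves with the drawer.
- tray: shallow wooden key tray with grey lining, fixed on the desk, 160 (x) x 150 (y) x 18 mm, walls 4 mm, inner floor 5 mm above the desk. Origin: centre of its underside; z up. It lies to the left or the right of the cabinet.
- pliers: green-handled pliers, 44 x 170 x 12 mm, loose, lying on the other side from the tray; leave alone. Origin: centre of its underside.
- bottle: small varnish bottle, blue glass with black cap, 22 mm diameter, 62 mm high, loose, standing; leave alone. Origin: centre of its underside.
- tin: round light metal tin, 55 mm diameter, 25 mm high, loose; leave alone. Origin: centre of its underside.
Not all that is in view belongs to the job. What is shaped like the part that bears key_bow but yellow is not meant.

How it is judged (in metres and radians):
On the way, in this order (a step that is already met when the one before it is completed fails the run):
1. the key is turned clockwise so that the bolt is drawn back (lock above 1.15 rad), the drawer still open (value of joint lock above 1.15 rad and value of joint drawer above 0.02 m), for 0.1 s.
2. the drawer is pushed home (within 5 mm) with the bolt drawn back (value of joint drawer below 0.005 m and value of joint lock above 0.9 rad), for 0.2 s.
3. the key, still in the lock, is turned back to the locked position (lock below 0.15 rad), the drawer home (value of joint lock below 0.15 rad and value of joint drawer below 0.005 m and horizontal distance between key_bow and keyhole below 0.01 m), for 0.1 s.
4. the key is drawn out of the lock (z of key_bow in the frame of cabinet above 0.13 m), for 0.05 s.
At the end, for the whole second after the job is handed in: The drawer is home (within 5 mm) and locked (lock below 0.15 rad), and the key lies at rest in the tray, the centre of its bow within the tray's walls and less than 35 mm above the desk (value of joint drawer below 0.005 m and value of joint lock below 0.15 rad and x of key_bow in the frame of tray between -0.074 and 0.074 m and y of key_bow in the frame of tray between -0.069 and 0.069 m and z of key_bow in the frame of tray between 0 and 0.035 m and linear speed of key below 0.02 m/s and angular speed of key below 0.3 rad/s); the robot touches nothing.
It fails at once if the green pliers are moved by more than 20 mm (distance of pliers from where it was at the start of the episode above 0.02 m).
It fails at once if the little bottle is moved by more than 20 mm (distance of bottle from where it was at the start of the episode above 0.02 m).
It fails at once if the tin is moved by more than 20 mm (distance of tin from where it was at the start of the episode above 0.02 m).
It fails at once if the little bottle is tipped (angle between bottle's own z axis and vertical above 0.5 rad).
It fails at once if the key is dropped into the tray from a height (faster than 1.3 m/s within 80 mm of the desk) (linear speed of key above 1.3 m/s and height (world z) of key_bow below 0.08 m).
It also fails if it takes over 61 s, if anything falls off the work surface, if the arm or the gripper's body presses on something with over 40 N, if the wrist force passes 120 N, or if a joint passes its speed limit or range.

## Working session

There is one attempt and no reset: what is moved stays moved. The work goes in short steps, Python scripts to look and compute and a tool call to move; the robot and the scene stay as the last step left them, time stands still between calls to the robot, and variables do not carry over. Pictures are saved under pics/ and viewed, about 8 in all and at most 12, crops included, and the job is handed in when it is done.

Besides the shell and the picture viewer there is one more tool, called after "Emit:" as a command line: name --argument value ..., lists and objects as JSON in quotes. send_rows: Moves the arm, as the interface text tells. Its arguments: {"type":"object","properties":{"series":{"type":"array"},"newtons":{"type":"number"}},"required":["series"]}

```bash
mkdir -p pics
cat > h.py <<'E'
import numpy as np, cv2
from cell import manip
from scipy.spatial.transform import Rotation as R
def K(p):
    f=p["img"].shape[0]/2/np.tan(np.radians(p["vfov"])/2); return f,p["cx"],p["cy"]
def tcp(s):
    T=np.eye(4); T[:3,:3]=R.from_euler('xyz',s["eef_rot"]).as_matrix(); T[:3,3]=s["eef_pos"]; return T
def shot(n):
    s=manip.read_state(); p=manip.camera(n)
    p["W"]=tcp(s)@p["T_tool_cam"] if n=="wrist" else np.array(p["pose"]); return p
def toz(p,u,v,z):
    f,cx,cy=K(p); d=p["W"][:3,:3]@np.array([(u-cx)/f,(v-cy)/f,1]); o=p["W"][:3,3]
    return o+d*(z-o[2])/d[2]
def proj(p,X):
    f,cx,cy=K(p); c=np.linalg.inv(p["W"])@np.append(X,1); return np.array([cx+f*c[0]/c[2],cy+f*c[1]/c[2]])
def save(p,n,crop=None,k=1):
    i=p["img"][:,:,::-1]
    if crop: l,t,w,h=crop; i=i[t:t+h,l:l+w]
    cv2.imwrite("pics/"+n,cv2.resize(i,None,fx=k,fy=k,interpolation=cv2.INTER_CUBIC))
E
python3 - <<'E'
from h import *
s=manip.read_state(); print(s)
ps=[shot(n) for n in("scene","side","wrist")]
for n,p in zip(("scene","side","wrist"),ps):
    print(n,p["vfov"],p["cx"],p["cy"],np.round(p["W"],3).tolist())
    for t in("cabinet","key_bow","tray","pliers","bottle","tin","drawer"):
        print(t,[(np.round(d["rect"]).tolist(),round(d["conf"],2)) for d in manip.find_in(t,p)][:3])
cv2.imwrite("pics/a.png",np.hstack([cv2.resize(p["img"],(400,300)) for p in ps[:2]])[:,:,::-1])
save(ps[0],"scene.png",k=1.5);save(ps[1],"side.png",k=1.5)
E
```

```text
{'clock': 0.0, 'joints': array([ 1.27739994e+00,  3.00479758e-01,  1.52159183e+00,  1.22290905e-05,
        1.32068588e+00, -6.66268665e-02]), 'qd': array([ 0.00083296, -0.00031973,  0.00061213, -0.00055039, -0.00134466,
       -0.00128434]), 'effort': array([-1.95786786e-03, -5.31796038e+01, -3.52743423e+01,  7.07262894e-02,
        2.41380930e-02, -2.01233240e-05]), 'eef_pos': array([123.5974587 , 535.67131968, 212.87702555]), 'eef_rot': array([-3.14043121e+00, -8.93697327e-05,  2.91482005e+00]), 'wrist_force': array([-0.2435898 , -0.08613981, -0.65779698]), 'moment': array([ 0.04950342, -0.04060635, -0.01311206]), 'finger_gap': 93.89897034588802}
scene 45.26060089249745 250.973126358106 192.26104830223966 [[-0.936, -0.311, 0.163, 384.263], [-0.351, 0.816, -0.46, 521.049], [0.01, -0.488, -0.873, 1098.375], [0.0, 0.0, 0.0, 1.0]]
cabinet [([189.0, 162.0, 95.0, 93.0], 0.66)]
key_bow [([272.0, 262.0, 20.0, 19.0], 0.52), ([226.0, 318.0, 48.0, 61.0], 0.26)]
tray [([289.0, 105.0, 55.0, 47.0], 0.72)]
pliers [([222.0, 315.0, 51.0, 66.0], 0.72)]
bottle [([245.0, 112.0, 7.0, 12.0], 0.63)]
tin
[... 188 characters left out ...]
.03, 0.007, 546.551], [-0.018, 0.405, -0.914, 957.099], [0.025, -0.914, -0.405, 504.413], [0.0, 0.0, 0.0, 1.0]]
cabinet [([204.0, 182.0, 78.0, 57.0], 0.91)]
key_bow [([294.0, 234.0, 14.0, 10.0], 0.57), ([232.0, 184.0, 15.0, 9.0], 0.54)]
tray [([252.0, 164.0, 52.0, 21.0], 0.83)]
pliers [([296.0, 270.0, 18.0, 44.0], 0.98)]
bottle [([221.0, 167.0, 6.0, 14.0], 0.6)]
tin [([175.0, 264.0, 33.0, 22.0], 0.89)]
drawer [([252.0, 183.0, 36.0, 48.0], 0.55)]
wrist 64.70129033812788 253.76812506123292 190.94314892268204 [[0.224, 0.947, 0.233, 56.096], [0.975, -0.217, -0.054, 551.199], [-0.001, 0.239, -0.971, 384.246], [0.0, 0.0, 0.0, 1.0]]
cabinet []
key_bow []
tray []
pliers []
bottle []
tin []
drawer []
```

View pics/scene.png

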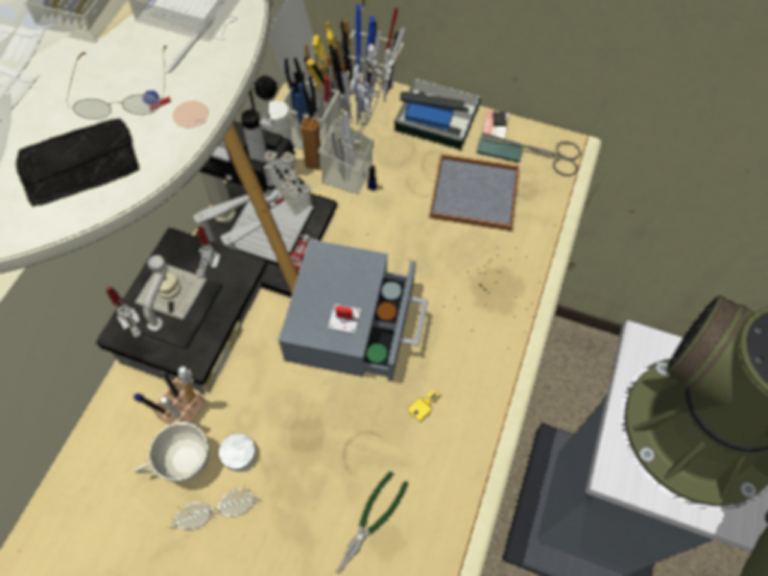

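View pics/side.png

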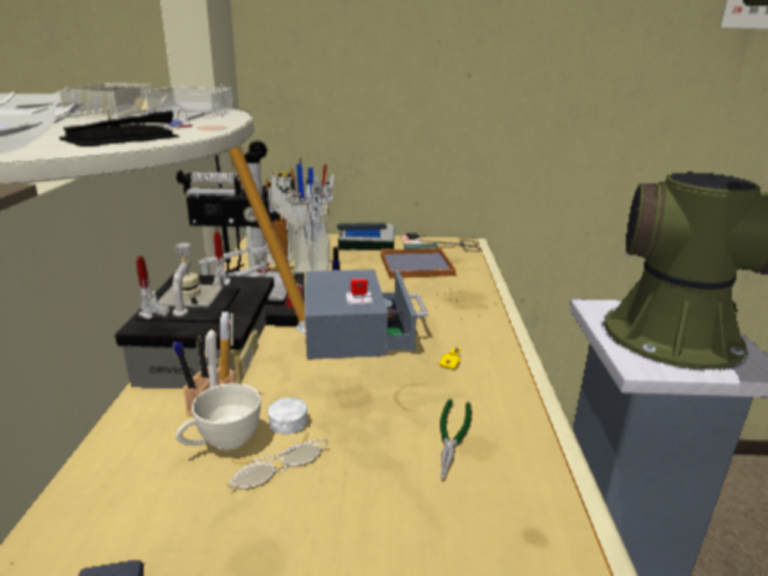

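Scene view: the red key stands on the cabinet plate at about (230,208) px. The look-alikes are the yellow key on the desk at (281,270), plus red-handled tools at (203,168) and (75,197). Side view: red bow at (239,191), yellow key at (301,239). The red one in the lock plate is the right one.

Run:
```python
from h import *
def red(p,box):
    l,t,w,h=box; i=p["img"][t:t+h,l:l+w].astype(int); m=(i[...,0]>150)&(i[...,1]<90)&(i[...,2]<90)
    y,x=np.nonzero(m); return x.mean()+l,y.mean()+t,m.sum()
a=shot("scene");b=shot("side")
ra=red(a,(215,190,40,40)); rb=red(b,(225,175,35,30)); print(ra,rb)
print("key@108",toz(a,*ra[:2],112),toz(b,*rb[:2],108))
for p,n in((a,"scene"),(b,"side")):
    for t,z in(("tray",10),("pliers",6),("bottle",30),("tin",12),("cabinet",45)):
        d=manip.silhouettes(t,p)
        if d:
            m=d[0]["pixels"]; y,x=np.nonzero(m); print(n,t,d[0]["conf"],np.round(toz(p,x.mean(),y.mean(),z)))
            r=cv2.minAreaRect(np.c_[x,y].astype(np.float32)); print([np.round(toz(p,*c,85 if t=="cabinet" else 18)).tolist()[:2] for c in cv2.boxPoints(r)] if t in("tray",) else "")
# cabinet top corners from scene picture (view px/1.5)
for u,v in((310,241),(387,252),(352,371),(283,347)): print("top corner",np.round(toz(a,u/1.5,v/1.5,85)))
for u,v in((437,158),(519,163),(514,228),(431,213)): print("tray corner",np.round(toz(a,u/1.5,v/1.5,18)))
for u,v in((425,300),(418,345)): print("handle",np.round(toz(a,u/1.5,v/1.5,50)))
for u,v in((262,0),(240,120),(0,265),(232,130),(295,290)): print("stick/disc",np.round(toz(a,u/1.5,v/1.5,400)),np.round(toz(a,u/1.5,v/1.5,0)))
save(a,"crop.png",(180,90,180,180),4)
```

```text
(np.float64(228.5), np.float64(206.35714285714286), np.int64(28)) (np.float64(238.15625), np.float64(189.734375), np.int64(64))
key@108 [604.95633761  57.40799583 112.        ] [605.16069263  53.3538748  108.        ]
scene tray 0.6 [ 484. -323.   10.]
[[550.0, -226.0], [581.0, -389.0], [413.0, -416.0], [391.0, -253.0]]
scene pliers 0.91 [455. 327.   6.]

scene bottle 0.54 [ 679. -262.   30.]

scene tin 0.82 [689. 308.  12.]

scene cabinet 0.64 [612.  27.  45.]

side tray 0.94 [ 484. -320.   10.]
[[573.0, -395.0], [382.0, -412.0], [401.0, -209.0], [568.0, -196.0]]
side pliers 0.82 [455. 331.   6.]

side tin 0.68 [688. 306.  12.]

side cabinet 0.63 [608.  51.  45.]

top corner [715. -60.  85.]
top corner [581. -87.  85.]
top corner [557. 141.  85.]
top corner [675. 141.  85.]
tray corner [ 577. -371.   18.]
tray corner [ 420. -418.   18.]
tray corner [ 389. -262.   18.]
tray corner [ 546. -239.   18.]
handle [493. -39.  50.]
handle [477.  45.  50.]
stick/disc [ 850. -251.  400.] [1116. -694.    0.]
stick/disc [775. -23. 400.] [ 999. -335.    0.]
stick/disc [938. 281. 400.] [1255.  144.    0.]
stick/disc [777.  -4. 400.] [1002. -304.    0.]
stick/disc [602. 189. 400.] [726.  -2.   0.]
```

View pics/crop.png

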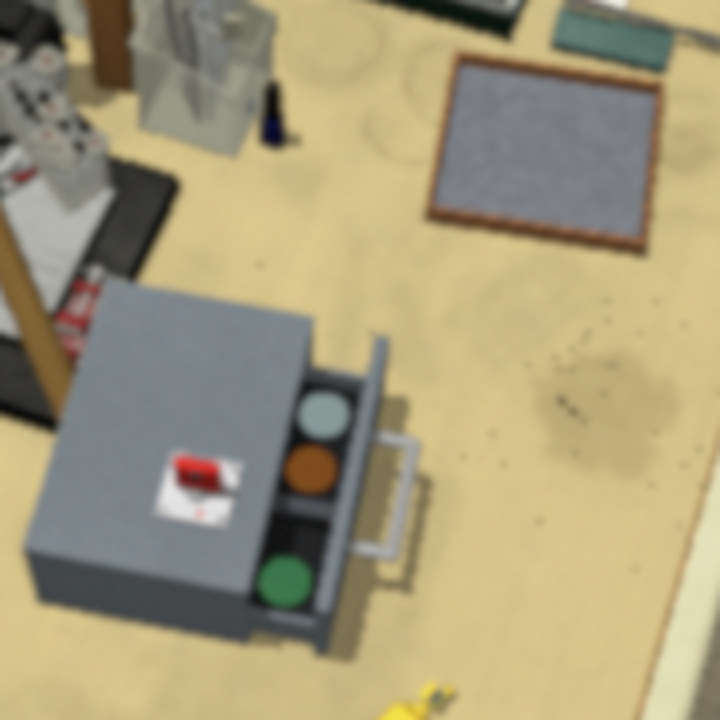

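Emit:
send_rows --series '[[[1,-50,-32,-20,-6],[1,-90,-58,-20,-12],[1,-130,-85,-20,-18],[1,-170,-111,-20,-20],[1,-210,-137,-20,-20],[1,-250,-163,-20,-20],[1,-290,-189,-20,-20],[1,-330,-215,-20,-20],[1,-370,-241,-20,-20],[1,-400,-260,-20,-20]]]' --newtons 40

```text
clock: 2.8
eef_pos: [456.4, 190.4, 233.6]
eef_rot: [-3.142, 0.0, -3.021]
wrist_force: [0.1, 1.3, 0.1]
finger_gap: 94.2
```

Run:
```python
from h import *
s=manip.read_state();print(s["clock"],s["eef_pos"],s["eef_rot"],s["joints"])
T=tcp(s); print("shift to hover",T[:3,:3].T@(np.array([590,55,235])-T[:3,3]), "yaw left (tool deg) to 3.26:",np.degrees(s["eef_rot"][2]-3.26))
a=shot("scene");b=shot("side")
def plane(p,q1,q2):
    f,cx,cy=K(p); r=[p["W"][:3,:3]@np.array([(u/1.5-cx)/f,(v/1.5-cy)/f,1]) for u,v in(q1,q2)]
    n=np.cross(*r); return n/np.linalg.norm(n),p["W"][:3,3]
n1,o1=plane(a,(232,130),(290,275)); n2,o2=plane(b,(235,150),(298,315))
for z in(0,100,200,300,400): print(z,np.linalg.solve(np.array([n1[:2],n2[:2]]),[n1@o1-n1[2]*z,n2@o2-n2[2]*z]))
```

```text
2.8 [456.43095829 190.44687845 233.58190165] [-3.14154442e+00  4.37838678e-04 -3.02054323e+00] [ 3.21290153e-01  1.59492851e-01  1.64589494e+00 -1.38160264e-04
  1.33578537e+00 -1.37052344e+00]
shift to hover [-116.23649977 -150.5848049    -1.35994175] yaw left (tool deg) to 3.26: -359.84862007189207
0 [715.79730923   7.00371603]
100 [756.64129655 -23.27380257]
200 [797.48528387 -53.55132118]
300 [838.32927119 -83.82883979]
400 [ 879.17325852 -114.1063584 ]
```

Emit:
send_rows --series '[[[1,-35,-45,0,0],[1,-65,-85,0,0],[1,-95,-125,0,0],[1,-116,-150,0,0],[1,-116,-150,0,0],[1,-116,-150,0,0]]]'

```text
clock: 3.5
eef_pos: [588.2, 58.1, 233.0]
eef_rot: [3.141, -0.001, -3.02]
wrist_force: [0.4, 0.9, 0.8]
finger_gap: 94.1
```

Run:
```python
from h import *
p=shot("wrist");np.save("w1.npy",p,allow_pickle=True)
s=manip.read_state();print(s["clock"],s["eef_pos"],s["eef_rot"],s["qd"].round(3))
d=manip.silhouettes("key_bow",p)
for e in d:
    y,x=np.nonzero(e["pixels"]);print(e["conf"],e["rect"],toz(p,x.mean(),y.mean(),108))
save(p,"w1.png",k=1.5)
```

```text
3.55 [587.86071918  58.75479637 233.29228225] [ 3.14133754e+00 -5.26013795e-04 -3.01890137e+00] [ 0.015 -0.016  0.007 -0.001  0.    -0.002]
0.76 [244.7, 187.1, 16.8, 32.0] [601.87934254  58.16718535 108.        ]
0.61 [299.5, 37.8, 42.9, 38.4] [458.48695962 106.39474122 108.        ]
```

View pics/w1.png

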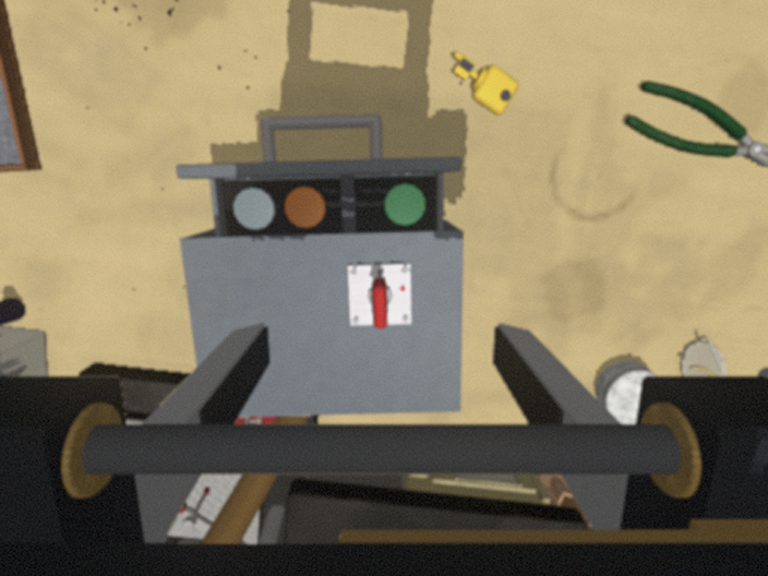

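Wrist view: the cabinet is nearly square to the image. The red bow is at (253,202) px on the white plate, whose centre is about (253,196); the handle bar is at (214,81) and the yellow key at (330,59). The choice is confirmed.

Run:
```python
from h import *
p=np.load("w1.npy",allow_pickle=True).item()
i=p["img"].astype(int); m=(i.min(2)>170)|((i[...,0]>120)&(i[...,1]<90)); m[:165]=0;m[230:]=0;m[:,:220]=0;m[:,290:]=0
m=cv2.morphologyEx(m.astype(np.uint8),cv2.MORPH_CLOSE,np.ones((9,9)))
y,x=np.nonzero(m); r=cv2.minAreaRect(np.c_[x,y].astype(np.float32)); print(r)
c=np.array([toz(p,*q,89)[:2] for q in cv2.boxPoints(r)]);print("plate centre",c.mean(0)); e=np.roll(c,-1,0)-c; print(np.linalg.norm(e,axis=1),np.degrees(np.arctan2(e[:,1],e[:,0]))%90)
def edge(pts,z):
    q=[toz(p,u/1.5,v/1.5,z)[:2] for u,v in pts]; d=q[1]-q[0]; return np.round(q,1).tolist(),np.degrees(np.arctan2(d[1],d[0])),np.linalg.norm(d)
print("front top edge",edge([(182,239),(463,231)],85)); print("right side",edge([(463,231),(461,410)],85)); print("left",edge([(182,239),(200,390)],85))
print("handle",edge([(266,122),(378,121)],50)); print("drawerfront",edge([(178,166),(461,158)],85))
k=(i[...,0]>120)&(i[...,1]<80);k[:165]=0;k[230:]=0;k[:,:220]=0;k[:,290:]=0
y,x=np.nonzero(k);print("red",x.min(),x.max(),y.min(),y.max()); r=cv2.minAreaRect(np.c_[x,y].astype(np.float32));print(r)
print("bow top ends@123",toz(p,x[y>=y.max()-1].mean(),y.max(),123),toz(p,x[y<=y.min()+1].mean(),y.min(),123))
```

```text
((252.76705932617188, 197.08035278320312), (41.95244598388672, 41.6878547668457), 88.31531524658203)
plate centre [603.51357562  58.90591659]
[44.11870142 46.71554414 45.64862497 46.7635538 ] [8.75075623 9.56170827 8.80675976 7.6863167 ]
front top edge ([[580.2, -84.0], [550.4, 111.7]], np.float64(98.67075813785208), np.float64(197.9223857017161))
right side ([[550.4, 111.7], [687.4, 133.1]], np.float64(8.871113990205032), np.float64(138.7064345484128))
left ([[580.2, -84.0], [695.2, -68.1]], np.float64(7.884202480295115), np.float64(116.08320512145464))
handle ([[492.3, -38.9], [481.5, 43.0]], np.float64(97.52741908811663), np.float64(82.53489542957263))
drawerfront ([[530.5, -87.6], [501.8, 102.2]], np.float64(98.60306543398134), np.float64(191.97337789122932))
red 248 257 190 217
((252.91090393066406, 203.60891723632812), (27.264019012451172, 8.65682315826416), 84.2894058227539)
bow top ends@123 [614.04606146  60.52272719 123.        ] [587.20294117  56.67392878 123.        ]
```

Emit:
send_rows --series '[[[0.6,-8,-1,30,-1.6],[0.5,-14,-1,65,-1.6],[0.4,-14,-1,90,-1.6],[0.4,-14,-1,90,-1.6],[0.4,-14,-1,90,-1.6]]]'

```text
clock: 4.1
eef_pos: [602.3, 59.5, 144.7]
eef_rot: [-3.142, 0.001, -2.99]
wrist_force: [-0.4, 0.2, 1.9]
finger_gap: 57.1
```

Run:
```python
from h import *
p=shot("wrist")
s=manip.read_state();print(s["clock"],s["eef_pos"],s["eef_rot"],s["qd"].round(3))
i=p["img"].astype(int);k=(i[...,0]>120)&(i[...,1]<80); k[300:]=0
n,l,st,_=cv2.connectedComponentsWithStats(k.astype(np.uint8)); j=1+st[1:,4].argmax();y,x=np.nonzero(l==j);print(st[j])
r=cv2.minAreaRect(np.c_[x,y].astype(np.float32));print(r)
T=tcp(s);print("tcp at z=123 in px",proj(p,[*T[:2,3],123]))
for v in (y.min(),y.max()): print(toz(p,x[abs(y-v)<3].mean(),v,123))
save(p,"w2.png",k=1.2)
```

```text
4.15 [602.76265287  59.29579602 145.45565913] [-3.14130112e+00  2.33511528e-03 -2.99046012e+00] [-0.006 -0.006 -0.008  0.001 -0.004 -0.   ]
[246 200  13  40 414]
((252.0, 219.5), (39.0, 12.0), 90.0)
tcp at z=123 in px [253.46534309 222.99207879]
[586.98303647  56.22669125 123.        ]
[614.26890996  60.48639238 123.        ]
```

View pics/w2.png

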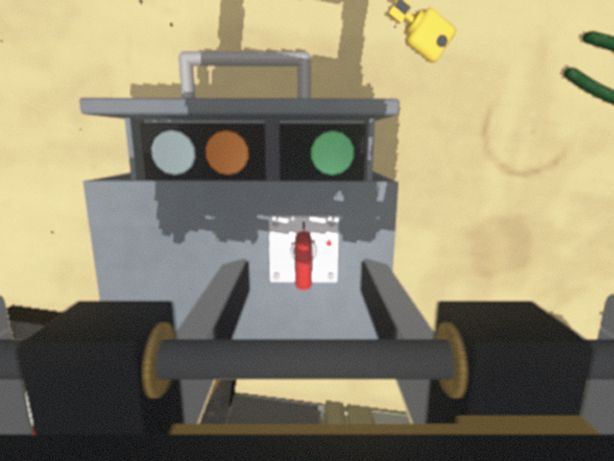

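The fingers straddle the bow and are square to the cabinet. The red bow is at (252,220) px and the TCP axis at (253,223).

Emit:
send_rows --series '[[[0.4,1,0,25,0],[0.4,1,0,42,0],[0.4,1,0,42,0],[0,1,0,42,0],[0,1,0,42,0],[0,1,0,42,0],[0,1,0,42,0],[0,1,0,42,0]]]' --newtons 35

```text
clock: 4.95
eef_pos: [601.7, 58.5, 102.2]
eef_rot: [-3.142, 0.001, -2.991]
wrist_force: [-1.6, 1.3, 5.7]
finger_gap: 10.1
```

Emit:
send_rows --series '[[[0,0,0,0,8],[0,0,0,0,16],[0,0,0,0,24],[0,0,0,0,32],[0,0,0,0,40],[0,0,0,0,40]]]'

```text
clock: 5.55
eef_pos: [602.0, 58.9, 102.3]
eef_rot: [3.14, 0.001, 2.591]
wrist_force: [1.2, 3.3, 6.2]
finger_gap: 9.5
```

Emit:
send_rows --series '[[[0,0,0,0,8],[0,0,0,0,16],[0,0,0,0,24],[0,0,0,0,32],[0,0,0,0,40],[0,0,0,0,44],[0,0,0,0,44]]]'

```text
clock: 6.25
eef_pos: [602.4, 59.1, 102.3]
eef_rot: [3.138, -0.0, 1.828]
wrist_force: [4.4, 5.1, 4.1]
finger_gap: 9.9
```

Run:
```python
from h import *
s=manip.read_state();print(s["clock"],s["eef_pos"],s["eef_rot"],s["moment"],s["wrist_force"],s["finger_gap"])
```

```text
6.25 [602.35920033  59.14394636 102.28558391] [ 3.13846239e+00 -3.10262378e-04  1.82763858e+00] [ 1.08447172 -0.88999492  0.0910494 ] [4.42972803 5.09386294 4.07839346] 9.898816393485198
```

Emit:
send_rows --series '[[[0,0,0,0,3],[0,0,0,0,3],[0,0,0,0,3]]]'

```text
clock: 6.55
eef_pos: [602.4, 59.1, 102.3]
eef_rot: [3.138, -0.0, 1.778]
wrist_force: [4.3, 5.4, 3.4]
finger_gap: 10.0
```

Run:
```python
from h import *
s=manip.read_state();print(s["clock"],s["eef_pos"],s["eef_rot"],s["moment"],s["wrist_force"],s["finger_gap"],s["joints"])
```

```text
6.55 [602.40611922  59.13336617 102.25461048] [ 3.13841130e+00 -3.83602423e-04  1.77805762e+00] [ 1.06043331 -0.93705898  0.22994947] [4.34654247 5.38085289 3.39931315] 9.972206020613308 [ 3.69471140e-02  5.26736724e-01  1.47222835e+00  1.00970355e-03
  1.13955746e+00 -1.70734213e-01]
```

Emit:
send_rows --series '[[[0,0,0,0,-3],[0.4,0,0,0,-3],[0.4,0,0,0,-3],[0.4,0,0,0,-3],[0.4,0,0,-15,-3],[0.4,0,0,-45,-3],[0.4,0,0,-80,-3],[0.4,0,0,-80,-3]]]'

```text
clock: 7.35
eef_pos: [603.2, 58.4, 187.5]
eef_rot: [3.134, 0.002, 1.826]
wrist_force: [0.5, -0.5, 0.8]
finger_gap: 37.6
```

Run:
```python
from h import *
p=shot("wrist"); s=manip.read_state();T=tcp(s)
print(s["clock"],s["eef_pos"],s["eef_rot"],s["wrist_force"])
for q in([451,-4,182],[451,-4,52],[524,7,52]): print(T[:3,:3].T@(np.array(q)-T[:3,3]))
save(p,"w3.png",k=1.2)
```

```text
7.4 [602.32365219  58.41519603 184.67369117] [3.13690647e+00 1.09741007e-03 1.82579882e+00] [-0.65353173 -0.01951802 -0.54784754]
[ -22.2228459  -162.18520901    1.93807454]
[ -22.08018262 -162.79441045  131.93656884]
[-29.84997958 -89.3811558  132.2891262 ]
```

View pics/w3.png

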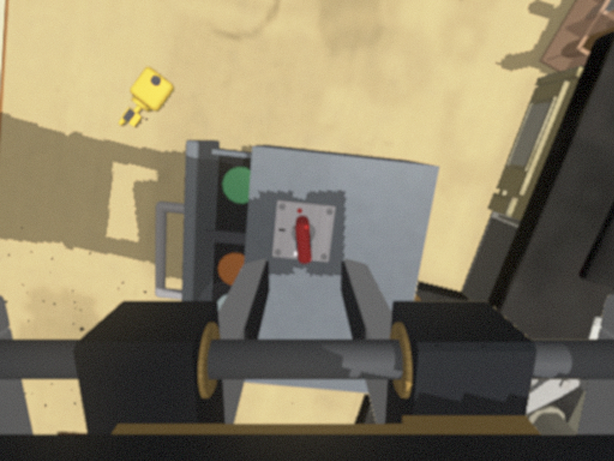

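The wrist view shows the bow at (253,200) px turned about 75–80° on the plate, still seated, with the handle at (137,208). Next I push the drawer.

Emit:
send_rows --series '[[[0.2,-6,-45,0,0],[0,-12,-90,0,0],[0,-18,-130,0,0],[0,-22,-162,0,0],[0,-22,-162,40,0],[0,-22,-162,85,0],[0,-22,-162,115,0],[0,-22,-162,132,0],[0,-22,-162,132,0]]]'

```text
clock: 8.3
eef_pos: [448.5, -3.6, 47.3]
eef_rot: [-3.137, -0.002, 1.826]
wrist_force: [0.4, 0.1, 0.5]
finger_gap: 0.4
```

Run:
```python
from h import *
p=shot("side"); s=manip.read_state();T=tcp(s)
print(s["clock"],s["eef_pos"],s["eef_rot"],s["wrist_force"],s["finger_gap"])
for q in([524,7,52],): print(T[:3,:3].T@(np.array(q)-T[:3,3]))
```

```text
8.35 [449.48182416  -3.66905447  48.81561218] [-3.13915573e+00 -8.26108814e-04  1.82572581e+00] [-0.44297527  0.29966982  0.10168052] 0.452231363918204
[-8.4649068  74.79232168 -3.37365513]
```

Emit:
send_rows --series '[[[0,-2,15,-2,0],[0,-3,28,-2,0],[0,-5,40,-2,0],[0,-6,50,-2,0],[0,-7,58,-2,0],[0,-8,65,-2,0],[0,-8,65,-2,0]]]'

```text
clock: 9.05
eef_pos: [513.2, 4.8, 52.2]
eef_rot: [-3.135, -0.001, 1.826]
wrist_force: [-22.4, -2.9, 23.1]
finger_gap: 0.5
```

Emit:
send_rows --series '[[[0,0,3,0,0],[0,0,6,0,0],[0,-1,8,0,0],[0,-1,8,0,0]]]'

```text
clock: 9.45
eef_pos: [514.0, 4.9, 51.7]
eef_rot: [-3.118, -0.005, 1.826]
wrist_force: [-78.4, -12.3, 64.0]
finger_gap: 0.3
```

Emit:
send_rows --series '[[[0,1,-15,0,0],[0,4,-45,0,0],[0,4,-45,-40,0],[0,4,-45,-85,0],[0.2,4,-45,-132,0],[0.4,4,-10,-132,0],[0.4,10,35,-132,0],[0.4,12,80,-132,0],[0.4,14,80,-132,0],[0.4,14,80,-132,0]]]'

```text
clock: 10.45
eef_pos: [596.9, 40.1, 182.8]
eef_rot: [-3.14, -0.0, 1.826]
wrist_force: [-1.0, -0.2, -0.2]
finger_gap: 37.2
```

Run:
```python
from h import *
p=shot("wrist"); s=manip.read_state();T=tcp(s)
print(s["clock"],s["eef_pos"],s["eef_rot"],s["wrist_force"],s["finger_gap"],s["joints"])
for q in([602.3,59,184],[602.3,59,102]): print(T[:3,:3].T@(np.array(q)-T[:3,3]))
save(p,"w4.png",k=1.5)
```

```text
10.5 [596.48950078  39.7000504  183.4071739 ] [-3.14096361e+00 -4.67983537e-05  1.82601007e+00] [-0.2769393   0.18088006 -0.29947976] 37.79944129381351 [ 5.24481638e-03  4.30846388e-01  1.41426099e+00 -1.14526716e-04
  1.29710634e+00 -2.49937956e-01]
[17.20796602 10.4942344  -0.5986222 ]
[17.20412855 10.54581563 81.40136149]
```

View pics/w4.png

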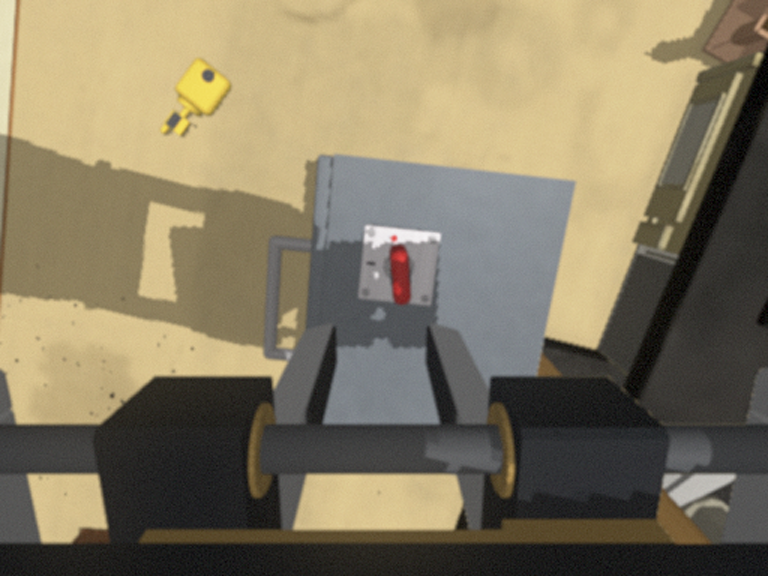

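Drawer front is flush with the cabinet (front edge at px (213,150), no gap), and the key at (267,183) is still turned. Next: regrasp.

Emit:
send_rows --series '[[[0.4,17,10.5,0,0],[0.4,17,10.5,30,0],[0.4,17,10.5,60,0],[0.4,17,10.5,81,0],[0.4,17,10.5,81,0],[0,17,10.5,81,0],[0,17,10.5,81,0],[0,17,10.5,81,0],[0,17,10.5,81,0]]]'

```text
clock: 11.4
eef_pos: [603.1, 58.8, 103.4]
eef_rot: [3.141, 0.0, 1.826]
wrist_force: [-2.9, -1.3, 10.8]
finger_gap: 9.5
```

Emit:
send_rows --series '[[[0,0,0,0,-8],[0,0,0,0,-16],[0,0,0,0,-24],[0,0,0,0,-32],[0,0,0,0,-40],[0,0,0,0,-48],[0,0,0,0,-48]]]'

```text
clock: 12.1
eef_pos: [603.2, 58.7, 103.5]
eef_rot: [3.141, 0.001, 2.669]
wrist_force: [-1.6, -2.3, 4.9]
finger_gap: 9.8
```

Emit:
send_rows --series '[[[0,0,0,0,-8],[0,0,0,0,-16],[0,0,0,0,-24],[0,0,0,0,-32],[0,0,0,0,-38],[0,0,0,0,-41],[0,0,0,0,-41]]]'

```text
clock: 12.8
eef_pos: [603.2, 58.8, 103.5]
eef_rot: [-3.141, 0.001, -2.903]
wrist_force: [-1.8, -0.1, 5.2]
finger_gap: 9.6
```

Run:
```python
from h import *
s=manip.read_state();print(s["clock"],s["eef_pos"],s["eef_rot"],s["moment"],s["wrist_force"],s["finger_gap"],s["joints"])
```

```text
12.8 [603.17218031  58.81732547 103.45336727] [-3.14132517e+00  1.15212974e-03 -2.90270112e+00] [-0.01225867  0.40433184 -0.02503438] [-1.82977296 -0.1143427   5.23297919] 9.56737129900318 [ 3.67898494e-02  5.27886049e-01  1.46737829e+00 -3.37904595e-05
  1.14514594e+00 -1.77288393e+00]
```

Emit:
send_rows --series '[[[0,0,0,0,-4],[0,0,0,0,-4],[0,0,0,0,-4]]]'

```text
clock: 13.1
eef_pos: [603.2, 58.8, 103.4]
eef_rot: [-3.141, 0.001, -2.835]
wrist_force: [-1.4, 0.0, 5.7]
finger_gap: 9.7
```

Run:
```python
from h import *
s=manip.read_state();print(s["clock"],s["eef_rot"],s["moment"],s["wrist_force"],s["finger_gap"])
```

```text
13.1 [-3.14123818e+00  1.11391694e-03 -2.83484884e+00] [-0.04483399  0.40464728 -0.05160562] [-1.37827307e+00  2.32453340e-06  5.72288222e+00] 9.706380903591253
```

Emit:
send_rows --series '[[[0,0,0,0,-4],[0,0,0,0,-4],[0,0,0,0,-4]]]'

```text
clock: 13.4
eef_pos: [603.2, 58.8, 103.4]
eef_rot: [-3.141, 0.001, -2.765]
wrist_force: [-2.2, -0.1, 5.9]
finger_gap: 9.3
```

Run:
```python
from h import *
s=manip.read_state();print(s["clock"],s["eef_rot"],s["moment"],s["wrist_force"],s["finger_gap"])
```

```text
13.4 [-3.14124011e+00  1.07362108e-03 -2.76543170e+00] [-0.06676305  0.46211913 -0.29338347] [-2.22178593 -0.12320578  5.93772194] 9.271367967952028
```

Emit:
send_rows --series '[[[0,0,0,0,4],[0,0,0,0,8],[0,0,0,0,8],[0,0,0,-3,8],[0,0,0,-6,8],[0,0,0,-6,8]]]'

```text
clock: 14.0
eef_pos: [603.1, 58.9, 109.0]
eef_rot: [-3.141, 0.001, -2.904]
wrist_force: [-0.7, 0.3, -0.4]
finger_gap: 10.0
```

Run:
```python
from h import *
s=manip.read_state();print(s["clock"],s["eef_pos"],s["eef_rot"],s["moment"],s["wrist_force"],s["finger_gap"])
```

```text
14.0 [603.06929902  58.85527612 109.02126999] [-3.14143717e+00  7.30835625e-04 -2.90409558e+00] [ 0.03546688  0.0114249  -0.02290621] [-0.74584766  0.25763237 -0.39642806] 9.959085456430476
```

Emit:
send_rows --series '[[[0,0,0,-8,0],[0,0,0,-16,0],[0,0,0,-26,0],[0,0,0,-40,0],[0,0,0,-65,0],[0,0,0,-95,0],[0,0,0,-95,0]]]'

```text
clock: 14.7
eef_pos: [604.3, 58.9, 208.8]
eef_rot: [-3.14, 0.007, -2.904]
wrist_force: [-0.3, -0.7, -1.3]
finger_gap: 9.6
```

Run:
```python
from h import *
p=shot("wrist"); q=shot("scene"); s=manip.read_state();T=tcp(s)
print(s["clock"],s["eef_pos"],s["eef_rot"],s["wrist_force"],s["finger_gap"])
print(T[:3,:3].T@(np.array([490,-315,200])-T[:3,3]))
cv2.imwrite("pics/w5.png",np.hstack([p["img"][60:330,120:400],cv2.resize(q["img"][80:280,160:360],(270,270))])[:,:,::-1])
```

```text
14.8 [602.99943681  58.87205373 204.40388998] [-3.14132361e+00  1.46319629e-03 -2.90408285e+00] [-0.2607738 -0.0087623 -1.0610004] 9.757169234880905
[ 197.79918643 -336.78832909    4.20508783]
```

View pics/w5.png

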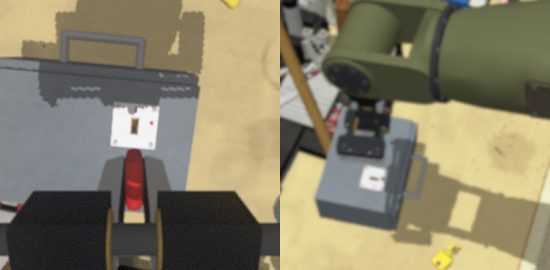

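The key is held in the fingers, the slot in the plate is empty and lies along the cabinet's x, and the drawer is shut. Now to the tray.

Emit:
send_rows --series '[[[0,18,-34,0,2],[0,36,-68,0,4],[0,55,-102,0,6],[0,74,-137,0,8],[0,93,-172,0,10],[0,112,-207,0,10],[0,130,-242,0,10],[0,149,-277,0,10],[0,168,-311,0,10],[0,186,-345,0,10]]]'

```text
clock: 15.8
eef_pos: [502.2, -321.5, 202.5]
eef_rot: [3.14, -0.001, -3.079]
wrist_force: [1.3, 1.0, -0.5]
finger_gap: 9.8
```

Run:
```python
from h import *
p=shot("wrist"); s=manip.read_state();T=tcp(s)
print(s["clock"],s["eef_pos"],s["eef_rot"],s["finger_gap"],s["joints"])
d=manip.silhouettes("tray",p)
for e in d[:2]:
    y,x=np.nonzero(e["pixels"]);print(e["conf"],e["rect"],toz(p,x.mean(),y.mean(),10))
save(p,"w6.png",k=1.2)
print(T[:3,:3].T@(np.array([503,-320,60])-T[:3,3]))
```

```text
15.85 [ 500.60543447 -326.11053821  202.26535554] [ 3.14159043e+00 -1.96303486e-03 -3.08180683e+00] 9.67023725464142 [-6.38124723e-01  4.15483260e-01  1.39133919e+00 -1.29523029e-03
  1.33627587e+00 -2.26840494e+00]
0.67 [177.3, 82.2, 139.1, 148.0] [ 476.3087387  -329.41189042   10.        ]
[ -3.03465963   5.95622815 142.25968577]
```

View pics/w6.png

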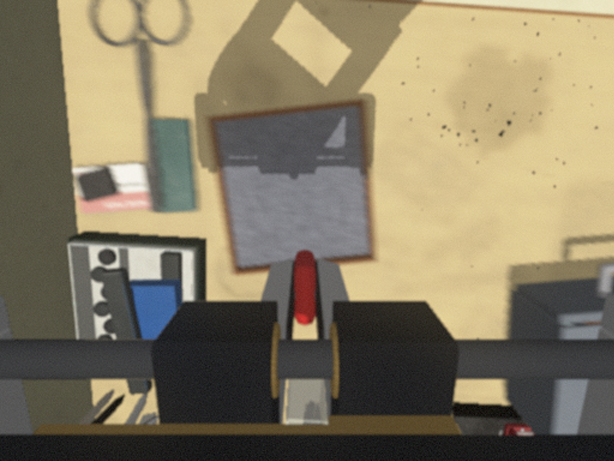

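Tray lies at px (246,157), centre ≈ (479,-325); the key hangs at its far half. Lower it.

Emit:
send_rows --series '[[[0,0,3,40,0],[0,0,3,80,0],[0,0,3,115,0],[0,0,3,138,0],[0,0,3,148,0],[0,0,3,148,0],[0,0,3,148,0]]]'

```text
clock: 16.6
eef_pos: [503.6, -317.3, 56.5]
eef_rot: [-3.141, 0.001, -3.078]
wrist_force: [-0.1, -0.3, 0.5]
finger_gap: 9.8
```

Emit:
send_rows --series '[[[0,0,0,6,0],[0,0,0,12,0],[0,5,0,14,0],[0,12,0,15,0],[0,19,0,17,0],[0,26,0,20,0],[0,33,0,25,0],[0,38,0,30,0],[0,43,0,35,0],[0,43,0,35,0]]]' --newtons 4

```text
clock: 17.6
eef_pos: [459.0, -319.8, 19.6]
eef_rot: [3.141, -0.001, -3.079]
wrist_force: [0.4, 0.3, -1.0]
finger_gap: 9.6
```

Run:
```python
from h import *
p=shot("wrist"); q=shot("side"); s=manip.read_state()
print(s["clock"],s["eef_pos"],s["wrist_force"],s["finger_gap"])
cv2.imwrite("pics/w7.png",np.hstack([p["img"][20:380,100:460],cv2.resize(q["img"][130:210,220:320],(450,360),interpolation=cv2.INTER_CUBIC)])[:,:,::-1])
```

```text
17.7 [ 459.87002455 -319.91179185   20.18007119] [ 0.59794599 -0.38530169  0.63400264] 10.016590329614166
```

View pics/w7.png

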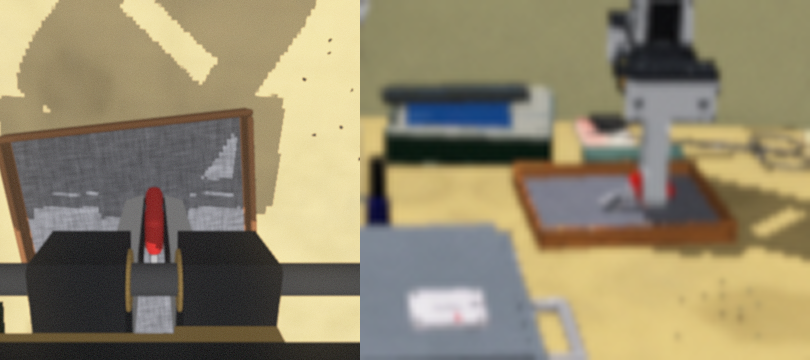

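The key is tilted nearly flat, with its blade on the lining pointing away from the robot (right panel, (620,200)). Release and rise.

Emit:
send_rows --series '[[[0.12,0,0,0,0],[0.25,0,0,0,0],[0.35,0,0,0,0],[0.35,0,0,0,0],[0.35,0,0,-20,0],[0.35,0,0,-60,0],[0.35,0,0,-105,0],[0.35,0,0,-150,0],[0.35,0,0,-190,0],[0.35,0,0,-190,0]]]'

```text
clock: 18.7
eef_pos: [461.6, -321.0, 216.2]
eef_rot: [-3.135, 0.007, -3.079]
wrist_force: [-0.1, -0.7, -1.1]
finger_gap: 32.9
```

Run:
```python
from h import *
p=shot("wrist"); q=shot("side"); s=manip.read_state()
print(s["clock"],s["eef_pos"],s["wrist_force"],s["finger_gap"])
i=p["img"].astype(int);k=(i[...,0]>110)&(i[...,1]<70)&(i[...,2]<70);n,l,st,c=cv2.connectedComponentsWithStats(k.astype(np.uint8));j=1+st[1:,4].argmax();print(st[j],toz(p,*c[j],12))
cv2.imwrite("pics/w8.png",np.hstack([p["img"][20:380,60:460],cv2.resize(q["img"][130:240,180:320],(400,360),interpolation=cv2.INTER_CUBIC)])[:,:,::-1])
```

```text
18.8 [ 460.20568775 -319.94949289  210.64930743] [-0.15222025  0.29178036 -1.00304235] 33.22854139849318
[252 156   9  24 174] [ 456.62966963 -319.97140636   12.        ]
```

View pics/w8.png

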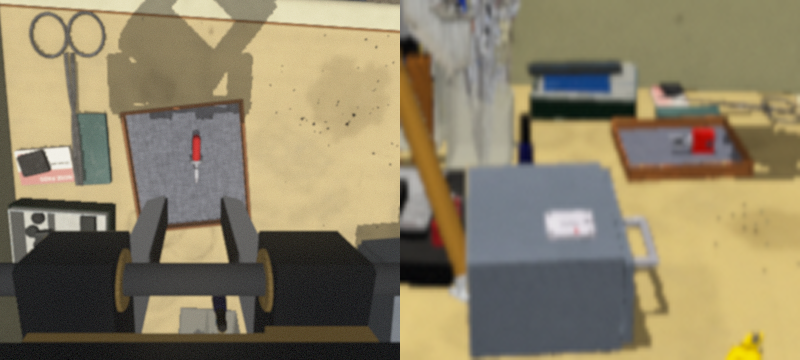

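The key rests in the tray with its bow at about (457,-320). The drawer is shut and the bottle stands. I'll let it settle for a moment, compare positions, and hand in.

Emit:
send_rows --series '[[[0.35,0,0,0,0],[0.35,0,0,0,0],[0.35,0,0,0,0],[0.35,0,0,0,0],[0.35,0,0,0,0]]]'

```text
clock: 19.3
eef_pos: [460.1, -319.9, 210.2]
eef_rot: [3.141, -0.0, -3.079]
wrist_force: [0.6, 0.2, -1.8]
finger_gap: 33.1
```

Run:
```python
from h import *
p=shot("wrist");a=shot("side")
i=p["img"].astype(int);k=(i[...,0]>110)&(i[...,1]<70)&(i[...,2]<70);n,l,st,c=cv2.connectedComponentsWithStats(k.astype(np.uint8));j=1+st[1:,4].argmax();print(st[j],toz(p,*c[j],12))
for t in("pliers","bottle","tin"): print(t,[(d["rect"],d["conf"]) for d in manip.find_in(t,a)][:1])
print(manip.read_state()["wrist_force"]); print(manip.sign_off())
```

```text
[250 160   9  24 182] [ 456.91806401 -320.24482746   12.        ]
pliers [([294.4, 270.2, 18.9, 49.0], 0.86)]
bottle [([223.4, 165.7, 4.2, 12.2], 0.66)]
tin [([177.8, 263.7, 28.9, 23.5], 0.69)]
[ 0.86905241 -0.81249999 -0.26273433]
the job is handed in; nothing more can be done
None
```

I've handed the job in at about 19.5 s on the robot's clock; it reports no verdict. I turned the red key clockwise to its stop and pushed the drawer home by its handle. Then I turned the key back to the locked end, pulled it out, and laid it in the wooden tray by tilting it down on its tip.

**Last checks:**
- **Key:** it lies still in the tray, with its bow at about (457, −320) mm. That is roughly 25 mm from the tray centre and well inside the walls. It rests on its narrow edge, with the bow below the 35 mm limit.
- **Drawer and lock:** the drawer front is flush with the cabinet in the pictures. The locked position was felt as a rise in turning moment to 0.29 N m. The key then lifted out without resistance.
- **Other things:** in the side camera, the pliers, bottle and tin show no shift beyond the few pixels of detector noise. The gripper is clear of everything.

**Two small disagreements:**
- **Push force:** pushing the drawer against its end peaked at 78 N sideways (about 100 N in all) on the wrist, under the 120 N limit.
- **Turn back:** the hand needed about 0.22 rad past the starting angle before the stop was felt, against the 0.1 rad of play given. I put this down to the regrasp and give in the grip.

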